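# Close up the sliding end board of a plaster-casting frame and latch it

### The arm

A 6-joint arm with a two-finger parallel gripper is mounted at the origin on the work surface; the furniture and walls round the work are solid. World frame = base frame: x ahead of the robot, y to its left, z up, the work surface at z = 0. Lengths are in mm, angles in rad, forces in N, time in s.
With the tool pointing down it reaches from about 325 to 900 mm from the base axis. Payload 3.5 kg.
Tool frame: the origin (TCP) lies between the finger pads; the fingertips stand 11 mm ahead of it and the grasp point (between the pads) lies 8 mm behind it (manip.tip_reach is the distance from the TCP to the fingertips, in mm); z points along the fingers, y is the direction in which the jaws open and shut (so a half turn about z gives the same grasp; the last joint's range is limited). The gripper opens to 85 mm and grips with 20 to 120 N. Pads are 22 mm wide; open, the fingers measure 114 mm over their backs; the gripper's body (76 mm by 85 mm) begins 54 mm behind the grasp point. The pads swing forward as they close: fully open they stand 13 mm farther back than shut.
Start: joints at [1.235, 0.276, -0.026, 1.268, 0, 1.467], TCP at [144.196, 608.136, 242.313] pointing down, gripper open.
Joint ranges: [-3.12, 3.12], [-0.85, 1.88], [-1.08, 1.24], [-1.95, 2.15], [-1.57, 1.53], [-3.14, 3.14]. Speed limits (rad/s): [2.57, 2.57, 3.14, 3.14, 3.14, 3.14].

### API

Orientations are given as a unit quaternion [x, y, z, w].
In Python, from bench import manip gives the robot as it stands.
- The arm moves only by the tool move_arm, never from a script. Its argument "rows" is a list of rows, each a list of 3 entries, a list of its own where there are three numbers: the closure, from -1 (fully open) to 1 (shut), then the shift along the tool's x, y, z in cm, then the turn, a rotation vector about the tool's x, y, z in degrees. In form: [[jaw, [dx, dy, dz], [ax, ay, az]], ...]. A call has 1 to 5 rows; each row is the pose to reach, as a shift and turn from the pose commanded when the call began, along the tool's axes at that moment; what a row does not reach only later rows make up. A row lasts 1/8 s, in which the tool goes at most 62.5 mm and 10.7 degrees, less where a joint would pass 70% of its speed; a pose out of reach is approached as far as the arm can. A call with a gripper value outside its range is refused whole. The fingers move at their own pace and stop on an object; "force" is the grip in N (left out, the last holds). Time passes only in rows, so rows that repeat a pose let the fingers close. It gives the time, the measured TCP pose, the force and the opening at its end, in the units of the state.
- manip.observe(): the state, without advancing time (a new reading comes with each control period).
- manip.capture(name): name is "side" or "top"; returns the picture (420x560x3 uint8, red, green, blue); there is no depth.
- manip.camera_model(name): a dict with "fx", "fy", "cx", "cy" (pixels), "rvec" (rotation vector, rad) and "tvec" (3), from world to camera coordinates, as OpenCV has them. Camera axes: x right, y down, z forward; pixel columns grow to the right and rows downward; lengths in mm; the calibration is good to about 2 mm. A picture is of the moment at which its call begins. camera_model takes no time and is no camera call.
- manip.close_job(): hands the job in, once; it reports no verdict.
The state is a dict: "time": time; "joint_pos": joint angles; "qvel": joint speeds; "joint_efforts": joint torques, N m; "eef_pos": TCP position; "tool_rot": TCP orientation; "contact_force": force on the tool from outside, world axes, zero at the start; "ft_torque": the same for the moment, N m; "grip_width": finger opening in mm.
Only numpy, scipy, OpenCV 4.12 (cv2) and the standard library are available. Lean on these libraries where they do the work, as an engineer would, in place of code of your own. Each camera call takes 0.05 s, during which the arm holds its last target.

### The job

Get the wooden casting frame ready to pour round the plaster disc lying in it: push the sliding end board along its grooves until it is fully home and square, without forcing it (it jams if it is pushed off its centre line), then swing the steel latch bar on the left wall straight across behind the board so that it cannot slide back. Leave the plaster disc, and the brush, jar and scraper beside the frame, where they are.

Things in the scene. Friction and masses are not known exactly. Their poses are not given: they have to be found in the camera images.
- frame: wooden casting frame, fixed to the bench: plywood base 380 x 250 x 18 mm, side walls along x (inner faces at y = +-93 mm, outer +-113, tops at z = 68 mm), an end wall at +x, open at -x. Channel floor at z = 18 mm. Origin: middle of the underside. x: direction in which the end board slides home; y: towards the wall with the latch; z: up
- end_board: sliding end board: loose plywood panel 181 mm wide, 18 thick, 68 tall, on the channel floor. Origin: middle of its underside, 25 mm behind its front face; axes as the frame's. A shoe at each end, only 60 mm long (x -35 to 25 mm), runs in a groove in the wall (1.5 mm play a side). Home, against the blind groove ends: origin at frame x = -5 mm. Starts 80 to 120 mm behind that. 0.28 to 0.56 kg
- board_push (a point): middle of the back face of the pale cross batten on the end board's back: the point to push, towards frame +x. Batten 150 mm wide, 22 tall (23 to 45 mm above the bench), standing 22 mm out of the panel. Home: frame (-20, 0, 34) mm. The board slides with 1 to 4 N; pushed more than some 20 mm to one side of this point it may cock (by up to 0.07 rad) and jam, however hard it is pushed; drawn back it comes free
- latch (a joint): angle of the steel latch bar pivoted on top of the left (+y) wall, rad. 0: along the wall, pointing to frame -x. Grows anticlockwise seen from above. pi/2 (its stop): straight across the channel, pointing to frame -y, 4 mm behind the panel of the home board. Starts at -0.5 to -0.1 (swung outwards). Light friction, 0.12 N m, holds it where it is left
- latch_pivot (a point): pivot axis of the latch bar, half-way up the bar: frame (-10, 103, 75) mm
- latch_peg (a point): turned wooden peg on the free end of the latch bar: point on its axis 104 mm above the bench, 92 mm from the pivot axis. The peg is round, 17 to 19 mm thick, from the bar's top (80 mm above the bench) to 124 mm; the bar is 16 mm wide, 10 thick. The board's panel reaches 86 mm above the bench. Grip the peg from above, or push it
- model_center (a point): centre of the white plaster disc (102 mm across, 26 thick) lying flat on the frame's floor between the end board's home place and the end wall. To be left alone
- scraper: broad scraper, 195 mm long, up to 27 tall, lying to the right (-y) of the frame; origin: middle of its underside. Bystander
- soap_jar: ochre screw-lid jar, 66 mm across, 105 tall, to the right (-y) of the frame's near half; origin: middle of its underside. Bystander
- brush: flat brush with wooden handle, 225 mm long, 19 tall, lying left (+y) of the frame; origin: middle of its underside. Bystander

How it is judged:
By the outcome, as a careful person would: the job done as asked, in the order asked, and still so for the second after the job is handed in, with the robot touching nothing.
It also fails if it takes over 54 s, if anything falls off the work surface, if the arm or the gripper's body presses on something with over 40 N, if the wrist force passes 120 N, or if a joint passes its speed limit or range.

## Working session

There is one attempt and no reset: what is moved stays moved. The work goes in short steps, Python scripts to look and compute and a tool call to move; the robot and the scene stay as the last step left them, time stands still between calls to the robot, and variables do not carry over. Pictures are saved under pics/ and viewed, and the job is handed in when it is done.

Besides the shell and the picture viewer there is one more tool, called after ">>>" as a command line: name --argument value ..., lists and objects as JSON in quotes. move_arm: Moves the arm, as the interface text tells. Its arguments: {"type":"object","properties":{"rows":{"type":"array","items":{"type":"array"}},"force":{"type":"number"}},"required":["rows"]}

```bash
mkdir -p pics
python3 - <<'E'
from bench import manip
import cv2
for n in("side","top"):
    cv2.imwrite(f"pics/{n}0.png",manip.capture(n)[:,:,::-1]); print(n,manip.camera_model(n))
print(manip.observe(),manip.tip_reach)
E
```

```text
side {'fx': 500.9827940750235, 'fy': 500.9827940750235, 'cx': 276.6116311748301, 'cy': 205.91054369292522, 'rvec': array([ 1.96920157, -0.30789058,  0.16933786]), 'tvec': array([-563.09159361,  159.9948535 , 1081.09549384])}
top {'fx': 429.7916671331023, 'fy': 429.7916671331023, 'cx': 288.0436436230365, 'cy': 207.44688095293608, 'rvec': array([ 2.14277669, -2.11718541,  0.14323   ]), 'tvec': array([-33.09315109, 594.97538256, 954.09323392])}
{'time': 0.1, 'joint_pos': array([ 1.23461635e+00,  2.77076435e-01, -2.77327797e-02,  1.26801774e+00,
        1.40639620e-05,  1.46740552e+00]), 'qvel': array([ 9.03335765e-04, -2.34884296e-05,  3.52624166e-03, -7.36096188e-04,
       -2.40254881e-03, -1.73470279e-03]), 'joint_efforts': array([ 4.01824345e-04, -4.46708107e+01,  2.96128696e+01,  8.47476069e-03,
       -1.16445453e-04,  6.72701105e-06]), 'eef_pos': array([143.95631479, 607.49305689, 241.26456069]), 'tool_rot': array([ 1.16131895e-01,  9.93233282e-01, -9.89355384e-04, -2.28221455e-04]), 'contact_force': array([-0.38191081,  0.74603986, -0.62825827]), 'ft_torque': array([ 0.00727192, -0.04106758,  0.07695719]), 'grip_width': 85.62892039379945} 11.0
```

View pics/side0.png

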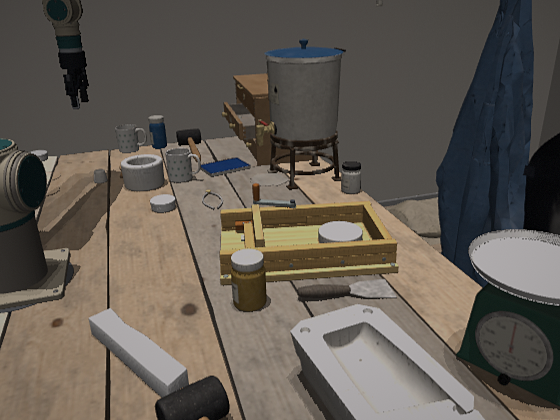

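View pics/top0.png

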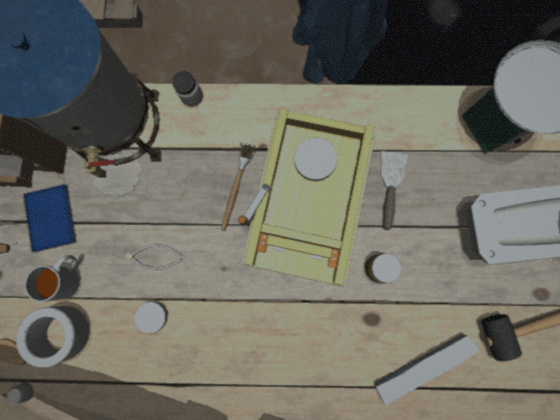

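The side view shows the frame around (308,240), with the jar in front at (249,280). In the top view the frame is centred near (310,195), the board's panel top runs from (268,236) to (341,240), the latch peg is at about (243,220), and the disc is at (316,159). I'll zoom in for corners.

Run:
```python
import cv2
a=cv2.imread("pics/top0.png")[95:295,210:410]; cv2.imwrite("pics/topz.png",cv2.resize(a,(800,800),interpolation=cv2.INTER_CUBIC)[:600] if 0 else cv2.resize(a,(600,600),interpolation=cv2.INTER_CUBIC))
a=cv2.imread("pics/side0.png")[170:310,210:410]; cv2.imwrite("pics/sidez.png",cv2.resize(a,(800,560),interpolation=cv2.INTER_CUBIC))
```

```text
(no output)
```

View pics/topz.png

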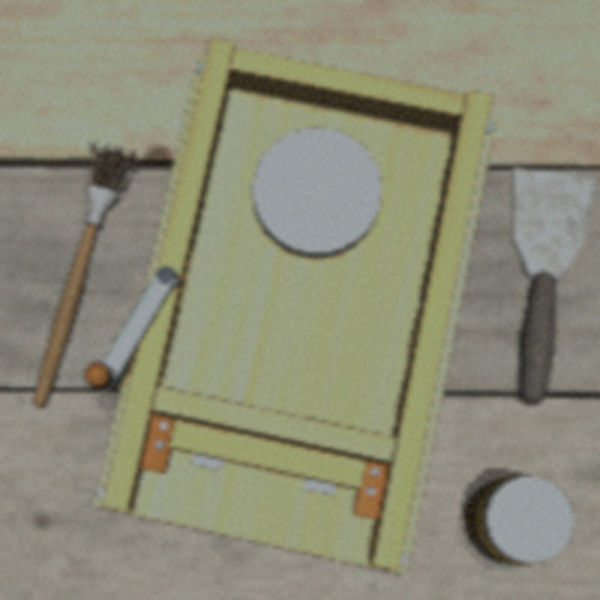

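View pics/sidez.png

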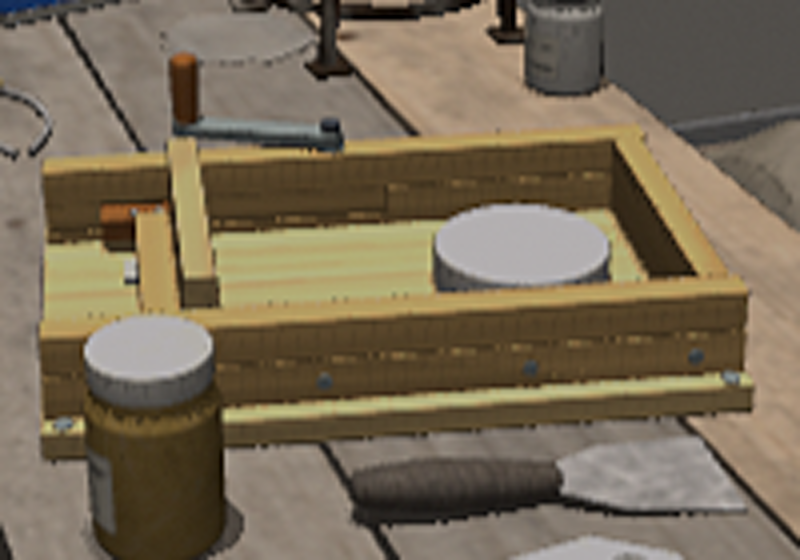

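```bash
cat > h.py <<'E'
import numpy as np,cv2
from scipy.optimize import least_squares
CAM={}
def cam(n):
    if n not in CAM:
        from bench import manip
        CAM[n]=manip.camera_model(n)
    return CAM[n]
def proj(n,P):
    c=cam(n); K=np.array([[c['fx'],0,c['cx']],[0,c['fy'],c['cy']],[0,0,1.]])
    return cv2.projectPoints(np.float64(P).reshape(-1,1,3),c['rvec'],c['tvec'],K,None)[0].reshape(-1,2)
def tz(u,v): return (210+(u+.5)/3-.5, 95+(v+.5)/3-.5)
def sz(u,v): return (210+(u+.5)/4-.5, 170+(v+.5)/4-.5)
def tri(pt,ps,x0=(500,0,50)):
    f=lambda X:np.r_[proj('top',X)[0]-pt,proj('side',X)[0]-ps]
    r=least_squares(f,x0,x_scale=100); return r.x,np.abs(r.fun).max()
def F2W(p,P):
    c,s=np.cos(p[2]),np.sin(p[2]); P=np.atleast_2d(P).astype(float)
    z=p[3] if len(p)>3 else 0
    return np.c_[p[0]+c*P[:,0]-s*P[:,1],p[1]+s*P[:,0]+c*P[:,1],P[:,2]+z]
E
python3 - <<'E'
from h import *
T=[((-190,113,68),tz(98,506)),((190,113,68),tz(212,40)),((190,-113,68),tz(494,95)),((-190,-113,68),tz(404,570)),((-190,93,68),tz(133,512)),((-190,-93,68),tz(372,563))]
S=[((-190,113,68),sz(44,164)),((190,113,68),sz(641,127)),((190,-113,68),sz(747,290)),((-190,-113,68),sz(42,336)),((-190,-125,0),sz(42,458)),((190,-125,0),sz(752,410))]
def f(p):
    return np.r_[(proj('top',F2W(p,[a for a,_ in T]))-[b for _,b in T]).ravel(),(proj('side',F2W(p,[a for a,_ in S]))-[b for _,b in S]).ravel()]
r=least_squares(f,[550,0,0,0],x_scale=[100,100,1,10]); print(r.x); print(r.fun.reshape(-1,2).round(1))
p=r.x
# board
B=[((0,90,86),tz(163,386)),((0,-90,86),tz(398,435)),((-18,90,86),tz(153,408)),((-18,-90,86),tz(392,460))]
# board panel front at x offset 25
def g(q):
    P=[F2W(p,[[q[0]+25+a[0]-q[1]*a[1],a[1]+0,a[2]]])[0] for a,_ in B]
    return (proj('top',P)-[b for _,b in B]).ravel()
r=least_squares(g,[-100,0]); print('board x,yaw',r.x,r.fun.round(1))
for nm,a,b in [('pegtop',tz(97,373),sz(183,60)),('pivot',tz(166,275),sz(331,128)),('disc',tz(317,191),sz(521,238)),('jar',tz(530,518),sz(148,345))]:
    X,e=tri(a,b); c,s=np.cos(p[2]),np.sin(p[2]); d=X[:2]-p[:2]
    print(nm,X.round(1),round(e,2),'frame',(c*d[0]+s*d[1]).round(1),(-s*d[0]+c*d[1]).round(1))
for q in [(-10,103,75),(-20,0,34),(-190,0,18)]: print(q,F2W(p,q))
E
```

```text
[ 6.27539300e+02 -7.70754855e+01 -1.99638106e-01 -2.37424749e+00]
[[ 1.3  0.3]
 [-0.3 -2.2]
 [-0.2 -1.9]
 [-1.4  0.8]
 [-1.7  0.2]
 [ 0.3  1.1]
 [-1.5 -1.1]
 [ 0.2 -0.8]
 [ 2.1  0.4]
 [-1.9  0.8]
 [ 0.3  1.6]
 [ 0.2  0.9]]
board x,yaw [-1.18217331e+02  6.29118909e-04] [-1.5 -0.4 -0.4  0.1  0.1  0.1  0.  -0.2]
pegtop [558.   71.1 118.8] 0.13 frame -97.6 131.4
pivot [638.6  26.1  79.4] 0.26 frame -9.6 103.4
disc [715.5 -89.4  45.1] 0.61 frame 88.7 5.4
jar [ 459.  -239.1  102.7] 0.04 frame -133.1 -192.2
(-10, 103, 75) [[638.16432367  25.86191722  72.62575251]]
(-20, 0, 34) [[607.93653184 -73.10919271  31.62575251]]
(-190, 0, 18) [[441.31300201 -39.39570424  15.62575251]]
```

Run:
```python
from h import *
T=[((-1,113,68),tz(98,506)),((1,113,68),tz(212,40)),((1,-113,68),tz(494,95)),((-1,-113,68),tz(404,570)),((-1,93,68),tz(133,512)),((-1,-93,68),tz(372,563))]
S=[((-1,113,68),sz(44,164)),((1,113,68),sz(641,127)),((1,-113,68),sz(747,290)),((-1,-113,68),sz(42,336)),((-190,-125,0),sz(42,458)),((190,-125,0),sz(752,410))]
piv=[tz(166,275),sz(331,128)]
def f(p):
    def m(L):
        return F2W(p[:4],[(a[0] if abs(a[0])>1 else (p[4] if a[0]<0 else p[5]),a[1],a[2]) for a,_ in L])
    return np.r_[(proj('top',m(T))-[b for _,b in T]).ravel(),(proj('side',m(S))-[b for _,b in S]).ravel(),proj('top',F2W(p[:4],(-10,103,80)))[0]-piv[0],proj('side',F2W(p[:4],(-10,103,80)))[0]-piv[1]]
r=least_squares(f,[600,-80,-.2,0,-190,190],x_scale=[100,100,1,10,100,100],loss='soft_l1'); print(r.x.round(3)); print(f(r.x).reshape(-1,2).round(1))
```

```text
[ 6.27288e+02 -7.77780e+01 -2.01000e-01 -8.20000e-01 -1.87581e+02
  1.85529e+02]
[[ 1.7 -0.7]
 [-0.3 -0.7]
 [ 0.  -0.2]
 [-1.  -0.1]
 [-1.3 -0.8]
 [ 0.8  0.2]
 [-0.5 -1.7]
 [-1.4 -1.1]
 [ 0.1  0.1]
 [-0.9  0.2]
 [ 0.1  1.1]
 [ 0.2  0.6]
 [ 0.5  0. ]
 [-0.3  0.3]]
```

```bash
cat >> h.py <<'E'
from scipy.spatial.transform import Rotation as R
FR=(627.4,-77.5,-0.2005)
def go(fx,fy,z,yawoff=0,deg=None):
    """shift (cm, tool axes) and turn (deg, tool) to frame point; tool down, -toolx along frame x (+yawoff)"""
    from bench import manip
    o=manip.observe(); Rt=R.from_quat(o['tool_rot'])
    W=F2W(FR,(fx,fy,z))[0]
    d=W-o['eef_pos']; a=FR[2]+yawoff
    tgt=R.from_matrix(np.c_[[-np.cos(a),-np.sin(a),0],[-np.sin(a),np.cos(a),0],[0,0,-1]])
    print('t',o['time'],'pos',o['eef_pos'].round(1),'F',o['contact_force'].round(1),'->',W.round(1),'shift',(Rt.inv().apply(d)/10).round(2),'turn',np.degrees((Rt.inv()*tgt).as_rotvec()).round(1),'dist',np.linalg.norm(d).round())
E
python3 -c "
from h import *
go(-185,0,242)"
```

```text
t 0.1 pos [144.  607.5 241.3] F [-0.4  0.7 -0.6] -> [446.1 -40.7 242. ] shift [-4.435e+01 -5.610e+01  3.000e-02] turn [-0.1 -0.  -1.9] dist 715.0
```

>>> move_arm --rows '[[1, [-3.5, -4.5, 0], [0, 0, -1]], [1, [-7, -9, 0], [0, 0, -1.9]], [1, [-10.5, -13.5, 0], [0, 0, -1.9]], [1, [-14, -18, 0], [0, 0, -1.9]], [1, [-17.5, -22.5, 0], [0, 0, -1.9]]]' --force 40

```text
time: 0.72
eef_pos: [262.8, 347.0, 242.0]
tool_rot: [0.099, 0.995, -0.0, 0.0]
contact_force: [0.6, -0.0, -0.5]
grip_width: 0.4
```

```bash
python3 -c "
from h import *
go(-185,0,242)"
```

```text
t 0.725 pos [262.8 347.  242. ] F [ 0.6 -0.  -0.5] -> [446.1 -40.7 242. ] shift [-2.564e+01 -3.437e+01  1.000e-02] turn [-0.   0.   0.1] dist 429.0
```

>>> move_arm --rows '[[1, [-3.7, -5, 0], [0, 0, 0]], [1, [-7.4, -10, 0], [0, 0, 0]], [1, [-11.1, -15, 0], [0, 0, 0]], [1, [-14.8, -20, 0], [0, 0, 0]], [1, [-18.5, -25, 0], [0, 0, 0]]]'

```text
time: 1.35
eef_pos: [394.6, 65.2, 242.2]
tool_rot: [0.1, 0.995, 0.0, 0.0]
contact_force: [0.8, 1.3, -0.3]
grip_width: -0.1
```

```bash
python3 -c "
from h import *
go(-185,0,150)"
```

```text
t 1.35 pos [394.6  65.2 242.2] F [ 0.8  1.3 -0.3] -> [446.1 -40.7 150. ] shift [-7.15 -9.35  9.22] turn [0. 0. 0.] dist 150.0
```

>>> move_arm --rows '[[1, [-3.6, -4.7, 0], [0, 0, 0]], [1, [-7.1, -9.3, 0], [0, 0, 0]], [1, [-7.1, -9.3, 4.5], [0, 0, 0]], [1, [-7.1, -9.3, 9.2], [0, 0, 0]], [1, [-7.1, -9.3, 9.2], [0, 0, 0]]]'

```text
time: 1.98
eef_pos: [441.2, -37.4, 146.6]
tool_rot: [0.1, 0.995, 0.001, -0.005]
contact_force: [-0.9, 0.7, -0.4]
grip_width: 0.1
```

```bash
python3 -c "
from h import *
from bench import manip
go(-185,0,36)
for n in ('top','side'):
  im=manip.capture(n)[:,:,::-1]
  c=im[95:295,210:410] if n=='top' else im[150:310,190:410]
  cv2.imwrite(f'pics/{n}1.png',cv2.resize(c,(600,600) if n=='top' else (792,576),interpolation=cv2.INTER_CUBIC))
"
```

```text
t 1.975 pos [441.2 -37.4 146.6] F [-0.9  0.7 -0.4] -> [446.1 -40.7  36. ] shift [-0.66 -0.23 11.05] turn [ 0.  -0.6  0. ] dist 111.0
```

View pics/side1.png

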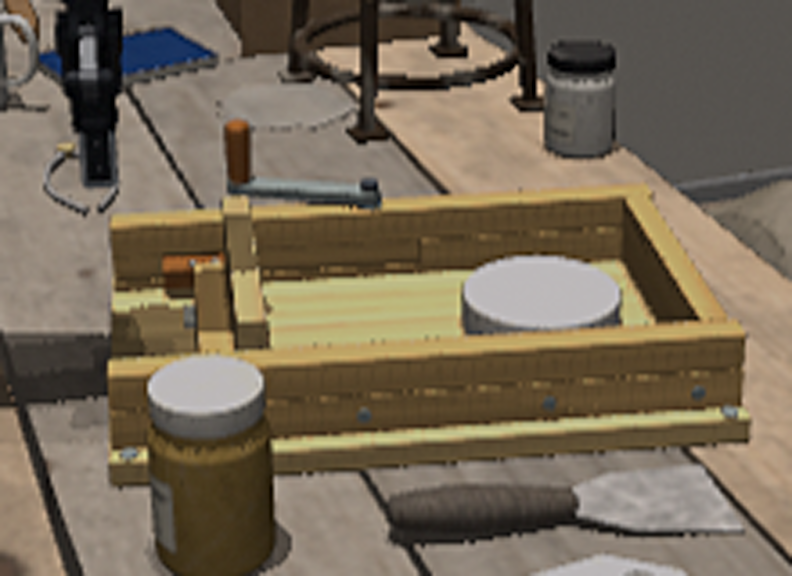

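View pics/top1.png

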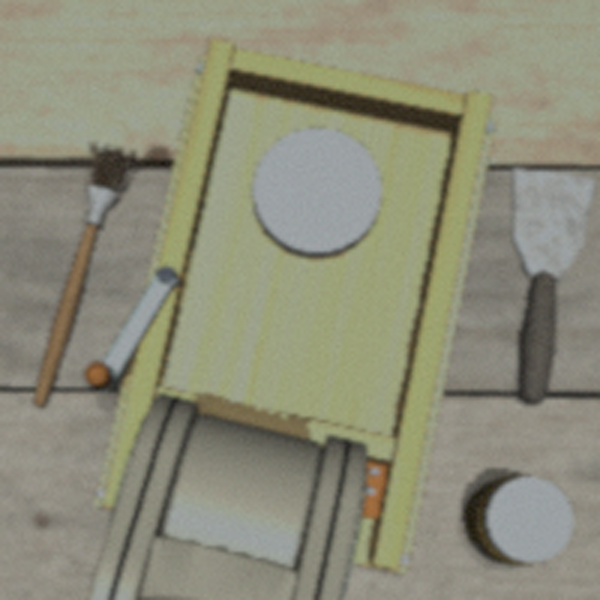

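```bash
python3 -c "
from h import *
q=proj('side',[441.2,-37.4,146.6-11])[0]; print((q-[190,150]+.5)*3.6-.5)
go(-185,0,36)"
```

```text
[ 96.03510349 185.81187593]
t 2.075 pos [445.5 -38.1 150.8] F [ 0.5 -0.   1. ] -> [446.1 -40.7  36. ] shift [-0.12 -0.24 11.48] turn [-0.  -0.   0.1] dist 115.0
```

>>> move_arm --rows '[[1, [-0.5, -0.3, 0], [0, -0.3, 0]], [1, [-0.5, -0.3, 4.5], [0, -0.3, 0]], [1, [-0.5, -0.3, 8], [0, -0.3, 0]], [1, [-0.5, -0.3, 10.5], [0, -0.3, 0]], [1, [-0.5, -0.3, 10.5], [0, -0.3, 0]]]'

```text
time: 2.7
eef_pos: [449.8, -42.0, 45.3]
tool_rot: [0.099, 0.995, -0.0, 0.002]
contact_force: [0.8, -0.3, -0.3]
grip_width: 0.4
```

```bash
python3 -c "
from h import *
go(-155,0,35)"
```

```text
t 2.7 pos [449.8 -42.   45.3] F [ 0.8 -0.3 -0.3] -> [475.5 -46.6  35. ] shift [-2.61  0.06  1.04] turn [-0.   0.2  0.1] dist 28.0
```

>>> move_arm --rows '[[1, [0, 0, 0.9], [0, 0.2, 0]], [1, [-0.6, 0, 0.9], [0, 0.2, 0]], [1, [-1.2, 0, 0.9], [0, 0.2, 0]], [1, [-1.8, 0, 0.9], [0, 0.2, 0]], [1, [-2.2, 0, 0.9], [0, 0.2, 0]]]'

```text
time: 3.32
eef_pos: [472.3, -46.6, 36.8]
tool_rot: [0.1, 0.995, -0.0, 0.001]
contact_force: [-1.0, 0.1, -0.6]
grip_width: -0.1
```

```bash
python3 -c "
from h import *
go(-31,0,36)"
```

```text
t 3.325 pos [472.3 -46.6  36.8] F [-1.   0.1 -0.6] -> [597.  -71.3  36. ] shift [-12.71   0.06   0.11] turn [-0.   0.2  0. ] dist 127.0
```

>>> move_arm --rows '[[1, [-0.5, 0, 0.1], [0, 0, 0]], [1, [-1.0, 0, 0.1], [0, 0, 0]], [1, [-1.5, 0, 0.1], [0, 0, 0]], [1, [-2.0, 0, 0.1], [0, 0, 0]], [1, [-2.5, 0, 0.1], [0, 0, 0]]]'

```text
time: 3.95
eef_pos: [495.7, -51.3, 35.2]
tool_rot: [0.1, 0.995, -0.0, 0.0]
contact_force: [-0.5, -0.2, -1.1]
grip_width: 0.2
```

```bash
python3 -c "
from h import *
go(-31,0,36)"
```

```text
t 3.95 pos [495.7 -51.3  35.2] F [-0.5 -0.2 -1.1] -> [597.  -71.3  36. ] shift [-10.33   0.05  -0.07] turn [0.  0.  0.1] dist 103.0
```

>>> move_arm --rows '[[1, [-0.5, 0, 0], [0, 0, 0]], [1, [-1.0, 0, 0], [0, 0, 0]], [1, [-1.5, 0, 0], [0, 0, 0]], [1, [-2.0, 0, 0], [0, 0, 0]]]'

```text
time: 4.45
eef_pos: [515.8, -55.4, 35.5]
tool_rot: [0.1, 0.995, -0.0, 0.001]
contact_force: [-1.0, 0.0, -1.1]
grip_width: 0.1
```

```bash
python3 -c "
from h import *
from bench import manip
go(-31,0,36)
for n in ('top','side'):
  im=manip.capture(n)[:,:,::-1]
  c=im[95:295,210:410] if n=='top' else im[150:310,190:410]
  cv2.imwrite(f'pics/{n}2.png',cv2.resize(c,(600,600) if n=='top' else (792,576),interpolation=cv2.INTER_CUBIC))
"
```

```text
t 4.45 pos [515.8 -55.4  35.5] F [-1.   0.  -1.1] -> [597.  -71.3  36. ] shift [-8.28  0.05 -0.04] turn [0.  0.1 0. ] dist 83.0
```

View pics/side2.png

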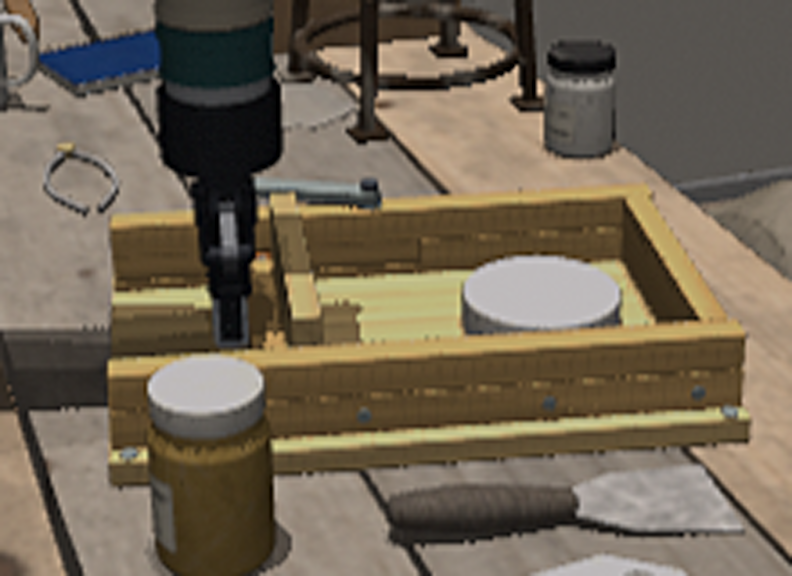

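View pics/top2.png

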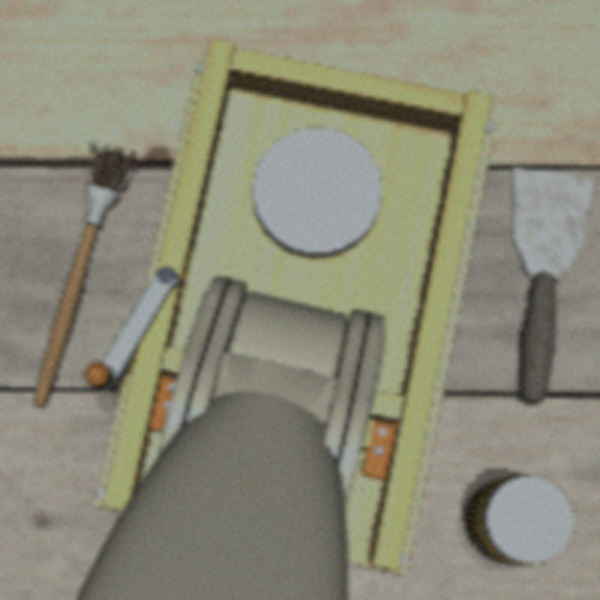

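The pictures show the board sliding square: its panel is now at (290,250) in the side view, and the shoes are visible at both ends. I'll keep pushing.

>>> move_arm --rows '[[1, [-0.8, 0, 0], [0, 0, 0]], [1, [-1.6, 0, 0], [0, 0, 0]], [1, [-2.4, 0, 0], [0, 0, 0]], [1, [-3.2, 0, 0], [0, 0, 0]], [1, [-4.0, 0, 0], [0, 0, 0]]]'

```text
time: 5.18
eef_pos: [555.3, -63.4, 35.5]
tool_rot: [0.1, 0.995, -0.0, 0.001]
contact_force: [-0.6, 0.2, 0.6]
grip_width: -0.0
```

```bash
python3 -c "
from h import *
go(-31,0,36)"
```

```text
t 5.175 pos [555.3 -63.4  35.5] F [-0.6  0.2  0.6] -> [597.  -71.3  36. ] shift [-4.25  0.05 -0.04] turn [0.  0.1 0.1] dist 43.0
```

>>> move_arm --rows '[[1, [-0.7, 0, 0], [0, 0, 0]], [1, [-1.4, 0, 0], [0, 0, 0]], [1, [-2.0, 0, 0], [0, 0, 0]], [1, [-2.5, 0, 0], [0, 0, 0]], [1, [-3.0, 0, 0], [0, 0, 0]]]'

```text
time: 5.8
eef_pos: [584.3, -69.2, 35.6]
tool_rot: [0.1, 0.995, -0.0, 0.001]
contact_force: [-0.4, -0.8, 0.3]
grip_width: 0.1
```

```bash
python3 -c "
from h import *
go(-31,0,36)"
```

```text
t 5.8 pos [584.3 -69.2  35.6] F [-0.4 -0.8  0.3] -> [597.  -71.3  36. ] shift [-1.29  0.05 -0.03] turn [0.  0.1 0.1] dist 13.0
```

>>> move_arm --rows '[[1, [-0.3, 0, 0], [0, 0, 0]], [1, [-0.6, 0, 0], [0, 0, 0]], [1, [-0.8, 0, 0], [0, 0, 0]], [1, [-1.0, 0, 0], [0, 0, 0]], [1, [-1.0, 0, 0], [0, 0, 0]]]'

```text
time: 6.42
eef_pos: [594.3, -71.3, 35.7]
tool_rot: [0.1, 0.995, -0.0, 0.001]
contact_force: [0.1, -0.2, 0.2]
grip_width: -0.1
```

>>> move_arm --rows '[[1, [-0.1, 0, 0], [0, 0, 0]], [1, [-0.2, 0, 0], [0, 0, 0]]]'

```text
time: 6.68
eef_pos: [595.7, -71.6, 35.7]
tool_rot: [0.1, 0.995, -0.0, 0.001]
contact_force: [-0.7, -0.3, -0.1]
grip_width: 0.2
```

>>> move_arm --rows '[[1, [-0.1, 0, 0], [0, 0, 0]], [1, [-0.2, 0, 0], [0, 0, 0]]]'

```text
time: 6.92
eef_pos: [597.9, -72.0, 35.7]
tool_rot: [0.1, 0.995, -0.0, 0.001]
contact_force: [-1.5, 0.0, 1.4]
grip_width: -0.3
```

```bash
python3 -c "
from h import *
from bench import manip
go(-31,0,36)
for n in ('top','side'):
  im=manip.capture(n)[:,:,::-1]
  c=im[95:295,210:410] if n=='top' else im[150:310,190:410]
  cv2.imwrite(f'pics/{n}3.png',cv2.resize(c,(600,600) if n=='top' else (792,576),interpolation=cv2.INTER_CUBIC))
"
```

```text
t 6.925 pos [597.9 -72.   35.7] F [-1.5  0.   1.4] -> [597.  -71.3  36. ] shift [ 0.1   0.05 -0.03] turn [-0.   0.1  0.1] dist 1.0
```

View pics/side3.png

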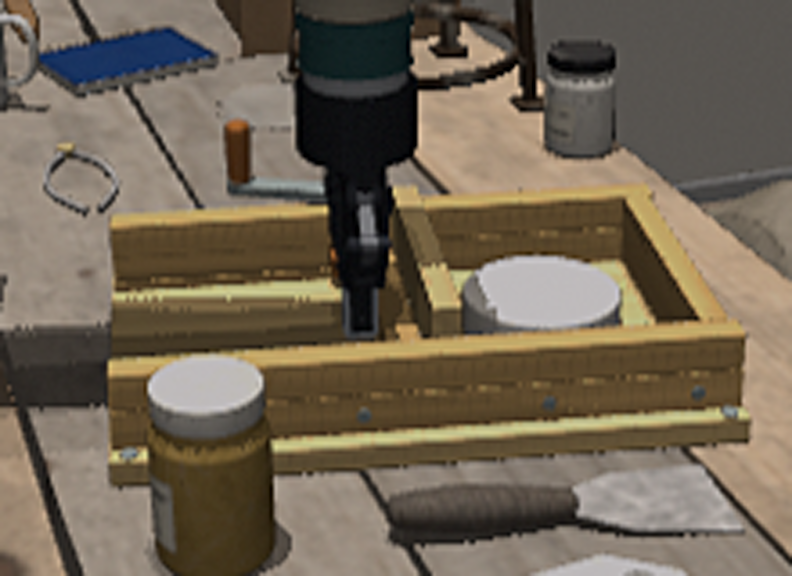

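View pics/top3.png

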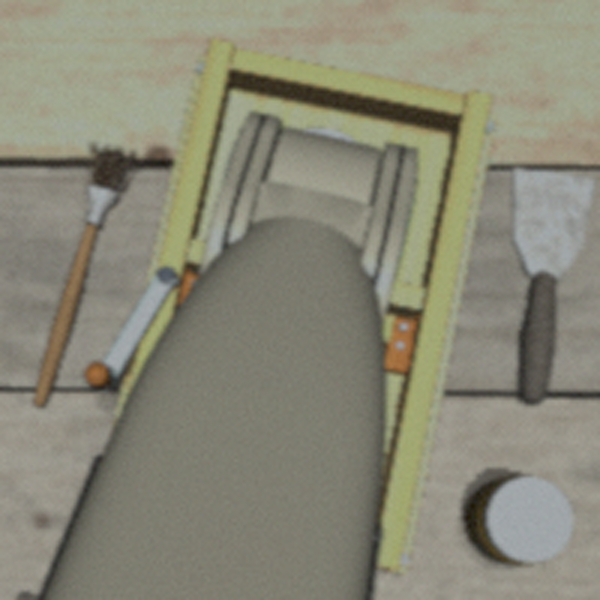

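The board is nearly home and square, with the panel's near end at (445,300) in the side view. There's no sign of the stop yet, so I'll go on in 2 mm steps.

>>> move_arm --rows '[[1, [-0.1, 0, 0], [0, 0, 0]], [1, [-0.2, 0, 0], [0, 0, 0]]]'

```text
time: 7.28
eef_pos: [599.8, -72.4, 35.7]
tool_rot: [0.1, 0.995, -0.0, 0.001]
contact_force: [-1.5, 1.2, 1.3]
grip_width: 0.2
```

>>> move_arm --rows '[[1, [-0.1, 0, 0], [0, 0, 0]], [1, [-0.2, 0, 0], [0, 0, 0]]]'

```text
time: 7.52
eef_pos: [600.5, -72.5, 35.5]
tool_rot: [0.1, 0.995, 0.0, -0.0]
contact_force: [-6.6, 1.9, 4.4]
grip_width: 0.1
```

>>> move_arm --rows '[[1, [-0.1, 0, 0], [0, 0, 0]], [1, [-0.1, 0, 0], [0, 0, 0]]]'

```text
time: 7.78
eef_pos: [600.5, -72.5, 35.3]
tool_rot: [0.1, 0.995, 0.0, -0.001]
contact_force: [-7.4, 1.9, 5.2]
grip_width: 0.3
```

```bash
python3 -c "
from h import *
from bench import manip
go(-31,0,36)
for n in ('top','side'):
  im=manip.capture(n)[:,:,::-1]
  c=im[95:295,210:410] if n=='top' else im[170:310,270:470]
  cv2.imwrite(f'pics/{n}4.png',cv2.resize(c,(600,600) if n=='top' else (800,560),interpolation=cv2.INTER_CUBIC))
"
```

```text
t 7.775 pos [600.5 -72.5  35.3] F [-7.4  1.9  5.2] -> [597.  -71.3  36. ] shift [ 0.36  0.05 -0.07] turn [-0.  -0.2  0. ] dist 4.0
```

Solid stop at frame x ≈ -27 with about 7 N. I'll back off, go up and check.

>>> move_arm --rows '[[1, [1, 0, 0], [0, 0, 0]], [1, [4, 0, 0], [0, 0, 0]], [1, [4, 0, -6], [0, 0, 0]], [1, [4, 0, -12], [0, 0, 0]], [1, [9, 0, -16], [0, 0, 0]]]'

```text
time: 8.5
eef_pos: [520.3, -56.7, 198.9]
tool_rot: [0.1, 0.995, -0.001, 0.006]
contact_force: [-0.1, 0.0, 1.5]
grip_width: -0.1
```

>>> move_arm --rows '[[1, [6, 0, 0], [0, 0, 0]], [1, [12, 0, 0], [0, 0, 0]], [1, [18, 0, 0], [0, 0, 0]], [1, [18, 0, 0], [0, 0, 0]]]'

```text
time: 9.0
eef_pos: [334.3, -18.4, 192.9]
tool_rot: [0.1, 0.995, 0.0, 0.0]
contact_force: [1.1, 0.1, 0.3]
grip_width: 0.2
```

```bash
python3 -c "
from h import *
from bench import manip
go(-75,120,150)
for n in ('top','side'):
  im=manip.capture(n)[:,:,::-1]
  c=im[95:295,210:410] if n=='top' else im[170:310,210:410]
  cv2.imwrite(f'pics/{n}5.png',cv2.resize(c,(600,600) if n=='top' else (800,560),interpolation=cv2.INTER_CUBIC))
"
```

```text
t 9.0 pos [334.3 -18.4 192.9] F [1.1 0.1 0.3] -> [577.8  55.  150. ] shift [-22.41  12.02   4.3 ] turn [0.  0.  0.1] dist 258.0
```

View pics/side5.png

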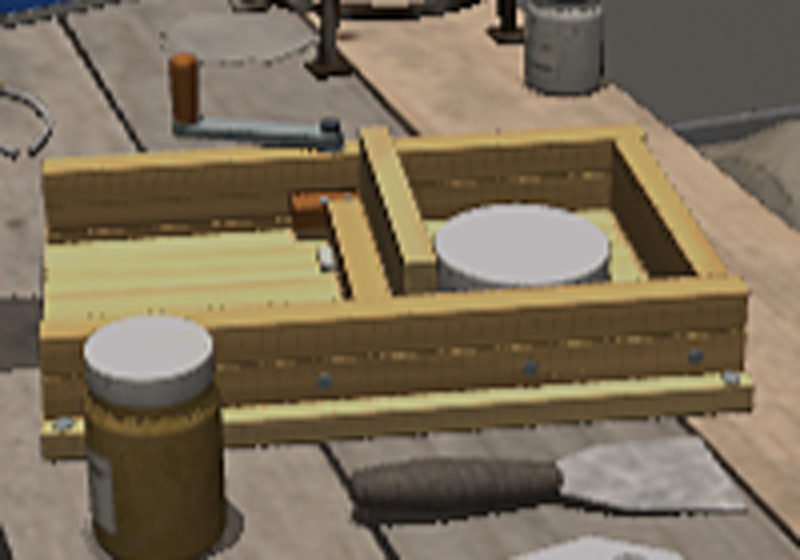

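View pics/top5.png

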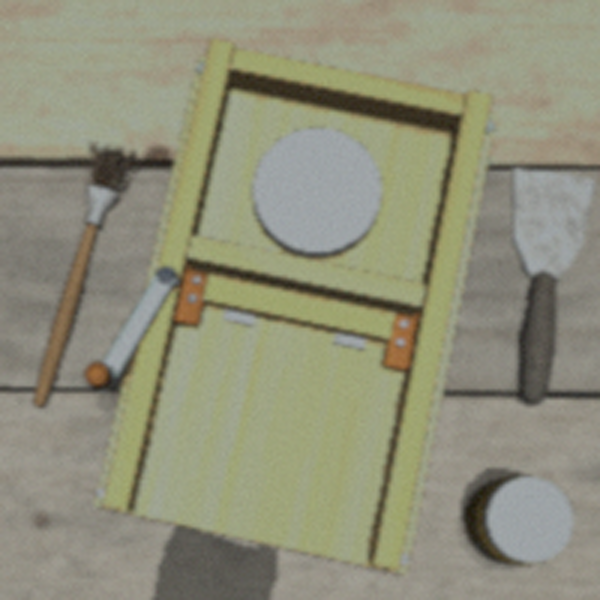

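The top view has the panel top from (191,236) to (425,286), parallel to the end wall. The disc is unmoved at (317,191), and so is the peg at (97,373). Now measuring the board.

```bash
python3 -c "
from h import *
p=FR
for B in ([((0,90,86),tz(191,236)),((0,-90,86),tz(425,286)),((-18,90,86),tz(187,259)),((-18,-90,86),tz(421,308))],):
  def g(q):
    P=[F2W(p,[[q[0]+25+a[0]-q[1]*a[1],a[1],a[2]]])[0] for a,_ in B]
    return (proj('top',P)-[b for _,b in B]).ravel()
  r=least_squares(g,[-100,0]); print(r.x,r.fun.round(1))
for a in (-.31,0,.5,1,1.57): print(a,F2W(p,(-10-92*np.cos(a),103-92*np.sin(a),104)).round(1))
go(-97,131,104)
"
```

```text
[-3.48418514e+00 -3.07792460e-03] [ 0.5  0.1  0.8 -0.1  0.1  0.   0.6  0.3]
-0.31 [[557.8  70.4 104. ]]
0 [[548.   43.8 104. ]]
0.5 [[550.2  -1.7 104. ]]
1 [[574.  -40.5 104. ]]
1.57 [[619.7 -64.7 104. ]]
t 9.1 pos [339.5 -19.8 194.6] F [ 0.1 -0.1  0.3] -> [558.4  70.2 104. ] shift [-19.62  13.16   9.17] turn [-0.   0.3  0. ] dist 253.0
```

```bash
cat >> h.py <<'E'
def latch(a,gap,z=106):
    t=np.array([np.sin(a),-np.cos(a)]); p=np.array([-10-92*np.cos(a),103-92*np.sin(a)])-t*gap
    go(p[0],p[1],z,a-np.pi/2)
E
python3 -c "
from h import *
from bench import manip
print(manip.observe()['joint_pos'])
latch(-.31,42,170)"
```

```text
[-2.49077143e-01 -2.23203139e-01 -6.44531179e-01  1.14389957e+00
  5.42543883e-05 -4.94080456e-02]
t 9.1 pos [339.5 -19.8 194.6] F [ 0.1 -0.1  0.3] -> [578.4 107.  170. ] shift [-20.88  17.17   2.58] turn [  0.3   0.2 107.8] dist 272.0
```

>>> move_arm --rows '[[1, [-4, 3.5, 0.5], [0, 0, 10]], [1, [-8, 7, 1], [0, 0, 20]], [1, [-12, 10.5, 1.5], [0, 0, 30]], [1, [-16, 14, 2], [0, 0, 40]], [1, [-20.8, 17.2, 2.5], [0, 0, 50]]]'

```text
time: 9.72
eef_pos: [580.7, 109.1, 169.0]
tool_rot: [0.513, 0.858, 0.001, 0.002]
contact_force: [0.3, -0.5, 0.5]
grip_width: -0.2
```

>>> move_arm --rows '[[1, [0, 0, 0], [0, 0, 10]], [1, [0, 0, 0], [0, 0, 20]], [1, [0, 0, 0], [0, 0, 30]], [1, [0, 0, 0], [0, 0, 40]], [1, [0, 0, 0], [0, 0, 50]]]'

```text
time: 10.35
eef_pos: [579.6, 107.8, 169.2]
tool_rot: [0.828, 0.561, 0.001, 0.001]
contact_force: [-0.1, -0.4, 0.2]
grip_width: 0.1
```

```bash
python3 -c "
from h import *
from bench import manip
print(manip.observe()['joint_pos'])
latch(-.31,42,106)"
```

```text
[ 7.45314638e-02  2.59403529e-01 -2.08126113e-01  1.09962564e+00
 -4.82092675e-04  2.02536240e+00]
t 10.35 pos [579.6 107.8 169.2] F [-0.1 -0.4  0.2] -> [578.4 107.  106. ] shift [-0.13 -0.11  6.32] turn [ 0.2 -0.1  7.5] dist 63.0
```

>>> move_arm --rows '[[1, [-0.1, -0.1, 2], [0, 0, 7.5]], [1, [-0.1, -0.1, 4.5], [0, 0, 7.5]], [1, [-0.1, -0.1, 6.3], [0, 0, 7.5]], [1, [-0.1, -0.1, 6.3], [0, 0, 7.5]]]'

```text
time: 10.85
eef_pos: [575.4, 107.0, 104.5]
tool_rot: [0.861, 0.508, -0.001, -0.0]
contact_force: [-0.9, -0.8, 0.4]
grip_width: -0.1
```

```bash
python3 -c "
from h import *
from bench import manip
for n in ('top','side'):
  im=manip.capture(n)[:,:,::-1]
  c=im[95:295,210:410] if n=='top' else im[130:270,210:410]
  cv2.imwrite(f'pics/{n}6.png',cv2.resize(c,(600,600) if n=='top' else (800,560),interpolation=cv2.INTER_CUBIC))
latch(-.31,20,106)
for a in (-.2,0,.2,.4): latch(a,20)
"
```

```text
t 10.95 pos [576.7 107.2 106.8] F [ 0.5  0.5 -0.4] -> [567.6  87.8 106. ] shift [-2.13  0.14  0.08] turn [ 0.1 -0.1  0.3] dist 21.0
t 10.95 pos [576.7 107.2 106.8] F [ 0.5  0.5 -0.4] -> [561.2  79.7 106. ] shift [-3.15 -0.03  0.07] turn [ 0.1 -0.  -6. ] dist 32.0
t 10.95 pos [576.7 107.2 106.8] F [ 0.5  0.5 -0.4] -> [551.9  63.4 106. ] shift [-5.03 -0.05  0.07] turn [  0.1  -0.  -17.4] dist 50.0
t 10.95 pos [576.7 107.2 106.8] F [ 0.5  0.5 -0.4] -> [546.1  45.5 106. ] shift [-6.88  0.31  0.07] turn [  0.1  -0.  -28.9] dist 69.0
t 10.95 pos [576.7 107.2 106.8] F [ 0.5  0.5 -0.4] -> [544.   26.8 106. ] shift [-8.62  1.02  0.07] turn [  0.1  -0.  -40.4] dist 87.0
```

View pics/side6.png

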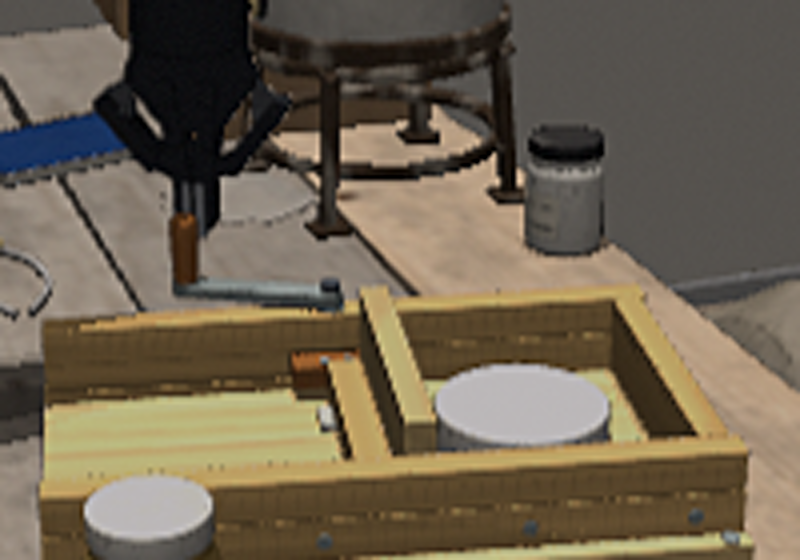

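View pics/top6.png

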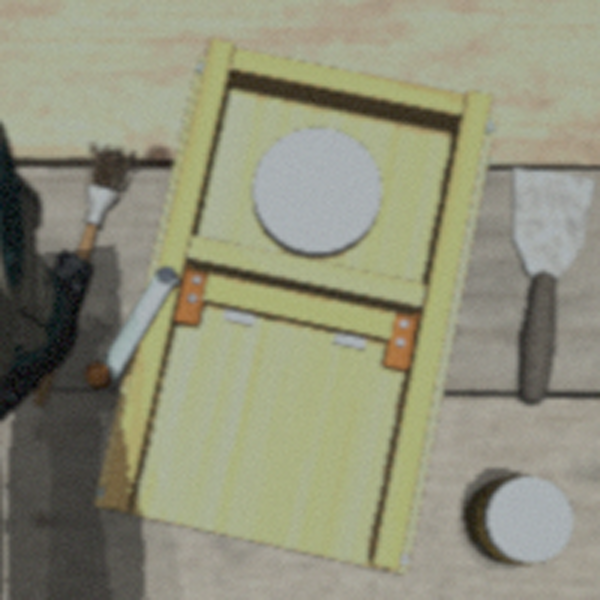

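The fingers are on the outer side of the peg, at (195,205) in the side view, beside the peg at (183,245). I'll push along the arc.

>>> move_arm --rows '[[1, [-1.1, 0.1, 0.1], [0, 0, 0]], [1, [-2.1, 0.1, 0.1], [0, 0, 0]], [1, [-3.1, 0, 0.1], [0, 0, -6]], [1, [-4.1, 0, 0.1], [0, 0, -12]], [1, [-5.0, 0, 0.1], [0, 0, -17.5]]]'

```text
time: 11.58
eef_pos: [551.6, 62.9, 106.4]
tool_rot: [0.773, 0.634, 0.002, 0.001]
contact_force: [1.3, 0.4, -0.6]
grip_width: -0.0
```

```bash
python3 -c "
from h import *
from bench import manip
im=manip.capture('side')[130:270,210:410,::-1]
cv2.imwrite(f'pics/s7.png',cv2.resize(im,(800,560),interpolation=cv2.INTER_CUBIC))
for a in (.12,.24,.36,.48,.6): latch(a,20)
"
```

```text
t 11.625 pos [551.1  62.1 106.3] F [0.3 1.1 1. ] -> [548.   52.8 106. ] shift [-0.98 -0.13  0.03] turn [ 0.2 -0.  -6.6] dist 10.0
t 11.625 pos [551.1  62.1 106.3] F [0.3 1.1 1. ] -> [545.4  41.8 106. ] shift [-2.11 -0.17  0.03] turn [  0.2   0.  -13.5] dist 21.0
t 11.625 pos [551.1  62.1 106.3] F [0.3 1.1 1. ] -> [544.1  30.6 106. ] shift [-3.23 -0.08  0.03] turn [  0.2   0.  -20.3] dist 32.0
t 11.625 pos [551.1  62.1 106.3] F [0.3 1.1 1. ] -> [544.2  19.3 106. ] shift [-4.34  0.15  0.03] turn [  0.2   0.  -27.2] dist 43.0
t 11.625 pos [551.1  62.1 106.3] F [0.3 1.1 1. ] -> [545.6   8.1 106. ] shift [-5.41  0.5   0.03] turn [  0.2   0.  -34.1] dist 54.0
```

View pics/s7.png

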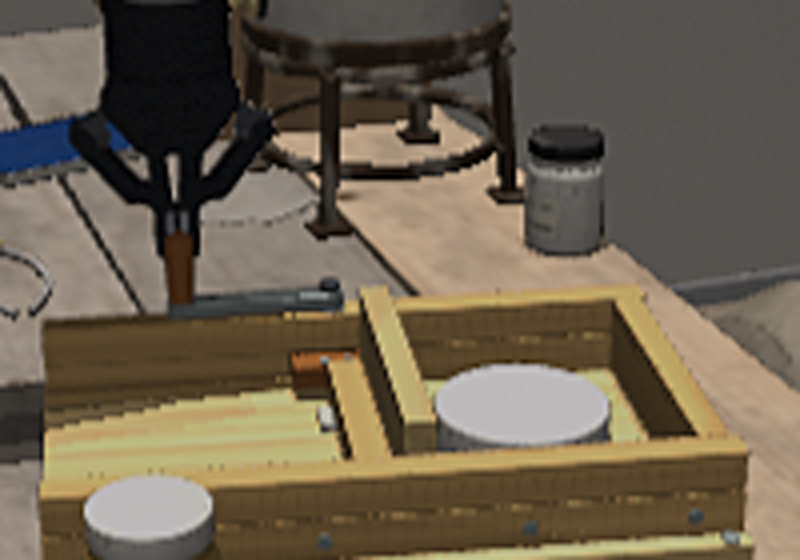

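The bar is turning: its peg is now at (180,270), on the front face of the fingers. Continuing.

>>> move_arm --rows '[[1, [-1.0, -0.1, 0], [0, 0, -6.6]], [1, [-2.1, -0.2, 0], [0, 0, -13.5]], [1, [-3.2, -0.1, 0], [0, 0, -20.3]], [1, [-4.3, 0.1, 0], [0, 0, -27.2]], [1, [-5.4, 0.5, 0], [0, 0, -34]]]'

```text
time: 12.25
eef_pos: [545.6, 9.2, 106.2]
tool_rot: [0.554, 0.832, 0.001, 0.001]
contact_force: [0.5, 1.1, 0.7]
grip_width: 0.1
```

```bash
python3 -c "
from h import *
from bench import manip
for a in (.7,.8,.9,1.0,1.1): latch(a,20)
"
```

```text
t 12.25 pos [545.6   9.2 106.2] F [0.5 1.1 0.7] -> [547.8  -1.1 106. ] shift [-1.04 -0.2   0.02] turn [ 0.1  0.  -5.9] dist 11.0
t 12.25 pos [545.6   9.2 106.2] F [0.5 1.1 0.7] -> [550.9 -10.  106. ] shift [-1.98 -0.25  0.02] turn [  0.1   0.  -11.6] dist 20.0
t 12.25 pos [545.6   9.2 106.2] F [0.5 1.1 0.7] -> [554.8 -18.5 106. ] shift [-2.92 -0.22  0.02] turn [  0.1   0.  -17.4] dist 29.0
t 12.25 pos [545.6   9.2 106.2] F [0.5 1.1 0.7] -> [559.6 -26.6 106. ] shift [-3.85 -0.09  0.02] turn [  0.1   0.  -23.1] dist 39.0
t 12.25 pos [545.6   9.2 106.2] F [0.5 1.1 0.7] -> [565.2 -34.2 106. ] shift [-4.76  0.14  0.02] turn [  0.1   0.  -28.8] dist 48.0
```

>>> move_arm --rows '[[1, [-1.0, -0.2, 0], [0, 0, -5.9]], [1, [-2.0, -0.2, 0], [0, 0, -11.6]], [1, [-2.9, -0.2, 0], [0, 0, -17.4]], [1, [-3.8, -0.1, 0], [0, 0, -23.1]], [1, [-4.8, 0.1, 0], [0, 0, -28.8]]]'

```text
time: 12.88
eef_pos: [564.6, -34.5, 105.9]
tool_rot: [0.33, 0.944, 0.001, 0.001]
contact_force: [0.1, 1.8, 0.3]
grip_width: -0.3
```

```bash
python3 -c "
from h import *
from bench import manip
im=manip.capture('side')[130:270,210:410,::-1]
cv2.imwrite(f'pics/s8.png',cv2.resize(im,(800,560),interpolation=cv2.INTER_CUBIC))
for a in (1.2,1.3,1.4,1.47,1.54): latch(a,20)
"
```

```text
t 12.925 pos [565.6 -35.7 106. ] F [ 1.2 -0.4 -1. ] -> [571.5 -41.1 106. ] shift [-0.8  -0.06  0.01] turn [ 0.1  0.1 -5.7] dist 8.0
t 12.925 pos [565.6 -35.7 106. ] F [ 1.2 -0.4 -1. ] -> [578.5 -47.5 106. ] shift [-1.74 -0.12  0.01] turn [  0.1   0.1 -11.5] dist 17.0
t 12.925 pos [565.6 -35.7 106. ] F [ 1.2 -0.4 -1. ] -> [586.1 -53.  106. ] shift [-2.68 -0.09  0.01] turn [  0.    0.1 -17.2] dist 27.0
t 12.925 pos [565.6 -35.7 106. ] F [ 1.2 -0.4 -1. ] -> [591.7 -56.5 106. ] shift [-3.34 -0.01  0.01] turn [  0.    0.1 -21.2] dist 33.0
t 12.925 pos [565.6 -35.7 106. ] F [ 1.2 -0.4 -1. ] -> [597.6 -59.5 106. ] shift [-3.98  0.12  0.01] turn [  0.    0.1 -25.2] dist 40.0
```

View pics/s8.png

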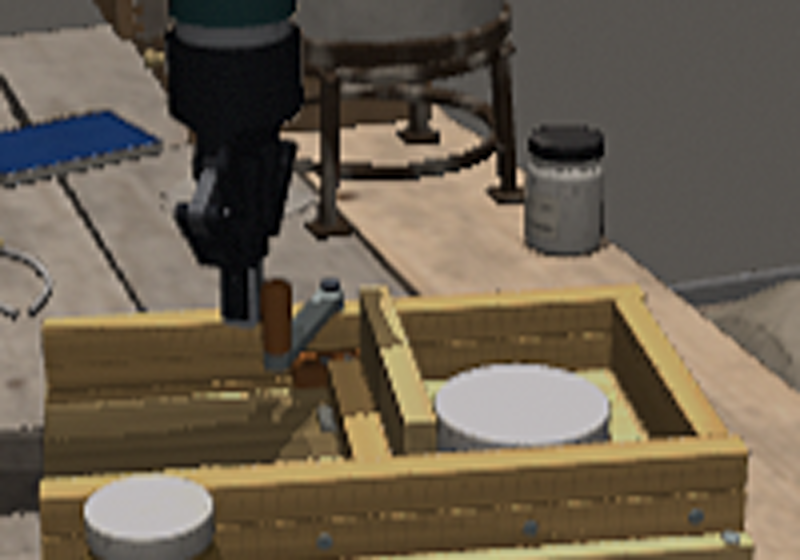

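The peg is at (275,315), being led round by the fingers with the bar past 1 rad. Last stretch, done gently.

>>> move_arm --rows '[[1, [-0.8, -0.1, 0], [0, 0, -5.7]], [1, [-1.7, -0.1, 0], [0, 0, -11.5]], [1, [-2.6, -0.1, 0], [0, 0, -17.2]], [1, [-3.2, 0, 0], [0, 0, -21]], [1, [-3.7, 0.1, 0], [0, 0, -25]]]'

```text
time: 13.55
eef_pos: [593.5, -57.4, 105.6]
tool_rot: [0.119, 0.993, -0.001, -0.0]
contact_force: [-2.2, -0.6, 0.5]
grip_width: -0.1
```

```bash
python3 -c "
from h import *
from bench import manip
for a,g in ((1.571,20),(1.571,17),(1.571,14)): latch(a,g)
"
```

```text
t 13.55 pos [593.5 -57.4 105.6] F [-2.2 -0.6  0.5] -> [600.2 -60.8 106. ] shift [-0.73 -0.17 -0.04] turn [-0.1 -0.  -2.2] dist 8.0
t 13.55 pos [593.5 -57.4 105.6] F [-2.2 -0.6  0.5] -> [603.1 -61.4 106. ] shift [-1.03 -0.16 -0.04] turn [-0.1 -0.  -2.2] dist 10.0
t 13.55 pos [593.5 -57.4 105.6] F [-2.2 -0.6  0.5] -> [606.1 -61.9 106. ] shift [-1.33 -0.15 -0.04] turn [-0.1 -0.  -2.2] dist 13.0
```

>>> move_arm --rows '[[1, [-0.2, -0.1, 0], [0, 0, -2]], [1, [-0.5, -0.1, 0], [0, 0, -2]], [1, [-0.7, -0.1, 0], [0, 0, -2]]]'

```text
time: 13.92
eef_pos: [599.9, -59.5, 105.5]
tool_rot: [0.102, 0.995, -0.0, -0.001]
contact_force: [-5.7, 0.3, 3.7]
grip_width: -0.1
```

>>> move_arm --rows '[[1, [-0.1, 0, 0], [0, 0, 0]], [1, [-0.2, 0, 0], [0, 0, 0]]]'

```text
time: 14.18
eef_pos: [600.0, -59.5, 105.5]
tool_rot: [0.102, 0.995, -0.0, -0.002]
contact_force: [-9.7, -0.5, 7.8]
grip_width: 0.2
```

>>> move_arm --rows '[[1, [-0.1, 0, 0], [0, 0, 0]], [1, [-0.2, 0, 0], [0, 0, 0]]]'

```text
time: 14.42
eef_pos: [600.1, -59.6, 105.4]
tool_rot: [0.102, 0.995, -0.0, -0.004]
contact_force: [-14.2, 0.6, 8.9]
grip_width: -0.4
```

The bar is at its stop: position fixed while the force rises to 14 N. I'll back off and check.

>>> move_arm --rows '[[1, [1, 0, 0], [0, 0, 0]], [1, [4, 0, 0], [0, 0, 0]], [1, [8, 0, -5], [0, 0, 0]], [1, [13, 0, -9], [0, 0, 0]], [1, [18, 0, -9], [0, 0, 0]]]'

```text
time: 15.05
eef_pos: [431.5, -24.2, 199.5]
tool_rot: [0.102, 0.995, -0.0, 0.006]
contact_force: [-0.4, -0.3, -0.4]
grip_width: 0.1
```

>>> move_arm --rows '[[1, [4, 0, 0], [0, 0, 0]], [1, [8, 0, 0], [0, 0, 0]], [1, [8, 0, 0], [0, 0, 0]]]'

```text
time: 15.42
eef_pos: [348.3, -7.0, 195.1]
tool_rot: [0.101, 0.995, 0.0, 0.001]
contact_force: [0.5, -0.8, 0.3]
grip_width: -0.1
```

```bash
python3 -c "
from h import *
from bench import manip
go(0,0,100)
for n in ('top','side'):
  im=manip.capture(n)[:,:,::-1]
  c=im[95:295,210:410] if n=='top' else im[170:310,210:410]
  cv2.imwrite(f'pics/{n}9.png',cv2.resize(c,(600,600) if n=='top' else (800,560),interpolation=cv2.INTER_CUBIC))
"
```

```text
t 15.425 pos [348.3  -7.  195.1] F [ 0.5 -0.8  0.3] -> [627.4 -77.5 100. ] shift [-28.73  -1.28   9.59] turn [ 0.   0.2 -0.1] dist 303.0
```

View pics/side9.png

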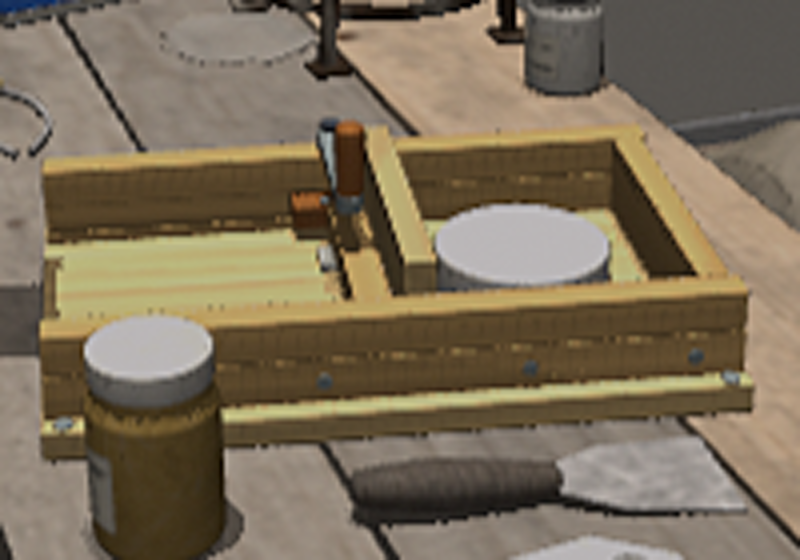

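View pics/top9.png

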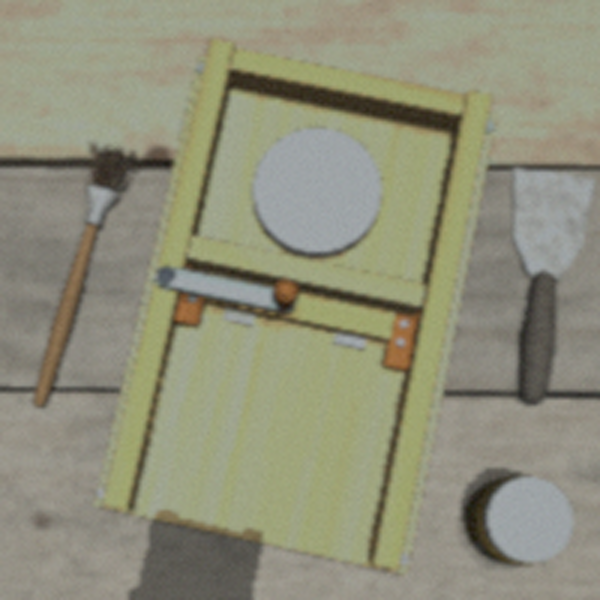

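The bar now lies across behind the panel, with its peg at (286,293) in the top view and (349,165) in the side view. The board, disc, brush, jar and scraper are where they were. I'll check the bar's angle with numbers.

```bash
python3 -c "
from h import *
p=FR
X,e=tri(tz(286,290),sz(349,126)); c,s=np.cos(p[2]),np.sin(p[2]); d=X[:2]-p[:2]
f=np.array([c*d[0]+s*d[1],-s*d[0]+c*d[1]]); print(X.round(1),e,f, np.arctan2(103-f[1],-10-f[0]))
print((proj('top',F2W(p,(-10,11,124)))-[210,95]+.5)*3-.5)
a=cv2.absdiff(cv2.imread('pics/top5.png'),cv2.imread('pics/top9.png')).max(2)
b=cv2.absdiff(cv2.imread('pics/side5.png'),cv2.imread('pics/side9.png')).max(2)
cv2.imwrite('pics/diff.png',np.hstack([a[:560],b])[:, :].astype('uint8')*3 if 0 else cv2.resize(np.hstack([a[:560],b]),(800,320))*2)
"
```

```text
[619.7 -64.  120.3] 0.17591481071065118 [-10.22932426  11.74045815] 1.5682834522347804
[[287.29481495 288.42340815]]
```

View pics/diff.png

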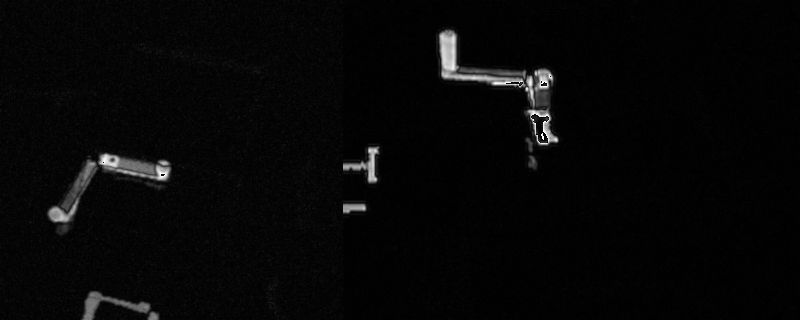

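The difference picture shows changes only at the latch bar, with its old place at (60,212) and (447,50), and in the arm's shadow. The board and the other things have not moved, and the bar's angle is 1.568.

```bash
python3 -c "
from bench import manip
print(manip.close_job())"
```

```text
the job is handed in; nothing more can be done
None
```

The end board is fully home and the latch bar is swung straight across behind it. I handed the job in at about 15.5 s of the 54 s allowed; no verdict came back.

- **Board:** I pushed the middle of the batten with shut fingers until it stopped dead at about 7 N. From the top view its origin is at frame x = -3.5 mm and its yaw 0.003 rad. That is 1.5 mm past the nominal -5 mm, within the calibration's 2 mm.
- **Latch:** I pushed the peg round its arc to its stop. It stood firm there, with about 14 N along the push and 9 N vertical. After I backed off, two views put its angle at 1.568 rad, against pi/2 = 1.571. I let it touch nothing afterwards.
- **Everything else:** comparing pictures from before and after the latch move, only the bar and the arm's shadow changed. By eye, the disc, brush, jar and scraper are at the same pixels as in the first pictures.
- **Disagreements:** fitting the frame with walls 380 mm long left errors of up to about 2 pixels. Letting the wall length vary cut most of them and gave about 373 mm. The pivot then matched to within about 0.5 pixel, so I used a pose close to that fit. The peg's top measured 120 mm high against the stated 124.

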